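# Return the strain-measurement kit to its nests

### The arm

A 7-joint arm with a two-finger parallel gripper is mounted at the origin on the work surface. World frame = base frame: x ahead of the robot, y to its left, z up, the work surface at z = 0. Lengths are in m, angles in rad, forces in N, time in s.
With the tool pointing down it reaches from about 0.425 to 0.95 m from the base axis. Payload 4.7 kg.
Tool frame: the origin (TCP) lies on the mounting face of the last link; the fingertips stand 182 mm ahead of it and the grasp point (between the pads) lies 164 mm ahead of it (nose_length is the distance from the TCP to the fingertips, in m); z points along the fingers, y is the line along which they close (so a half turn about z gives the same grasp; the last joint's range is limited). The gripper opens to 87 mm and grips with 3 to 60 N. Pads are 19 mm wide; open, the fingers measure 117 mm over their backs; the gripper's body (75 mm by 190 mm) begins 51 mm behind the grasp point.
Start: joints at [1.257, 0.469, -0.049, 1.532, 0.024, 1.141, -0.082], TCP at [0.19, -0.648, 0.405] pointing down, gripper open.
Joint ranges: [-2.59, 2.59], [-0.33, 1.99], [-1.39, 1.29], [0.1, 2.45], [-1.04, 4.18], [0.21, 1.99], [-2.66, 2.66]. Speed limits (rad/s): [2.57, 2.57, 3.14, 3.14, 3.14, 3.14, 3.14].

### API

Orientations are given as a unit quaternion [x, y, z, w].
In Python, from cell import * gives the robot as it stands. The module is installed in compiled form; this text tells all that it offers.
- The arm moves only by the tool servo_tool, never from a script. Its argument "commands" is a list of rows, each an object of numbers: "x", "y", "z": the shift along the tool's x, y, z each as a share of 4 cm, from -1 to 1; "rx", "ry", "rz": the turn, a rotation vector about the tool's x, y, z each as a share of pi rad, from -1 to 1. A call has exactly 10 rows; each row shifts and turns the commanded pose from where the row before left it, along the tool's axes as they then stand; what a row does not reach is not made up. A row lasts 1/12 s, in which the tool goes at most 41.7 mm and 7.16 degrees, less where a joint would pass 70% of its speed; a pose out of reach is approached as far as the arm can. A call with a number of a shift or a turn outside -1 to 1 is refused whole. A call with a gripper value outside its range is refused whole. "fingers" is the gripper's target within -1 to 1 (fully open at 1, half-way at 0, shut at -1), set as the call begins (left out, the last holds). The fingers move at their own pace and stop on an object; the grip force is fixed at half the most. Time passes only in rows, so rows that do not move let the fingers close, or fill a call up. It gives the time, the measured TCP pose, the force, the opening and the grip force at its end, in the units of the state.
- read_state(): the state, without advancing time (a new reading comes with each control period).
- read_camera(name): name is "scene" or "top" or "wrist"; returns (picture, depth): 400x640x3 uint8, red, green, blue; 400x640 float32, m along the optical axis (not along the pixel's ray), 0 where there is no reading.
- get_calibration(name): a dict with "fx", "fy", "cx", "cy" (pixels), "dist_coeffs" ([k1, k2, p1, p2, k3] as OpenCV has them; the pictures are not rectified), "R" (3x3) and "t" (3): a world point X has camera coordinates R X + t; the wrist camera has in their place "tool_from_camera" (4x4, takes a point from camera to tool coordinates, whose origin is the TCP and whose axes are the flange's). Camera axes: x right, y down, z forward; pixel columns grow to the right and rows downward; lengths in m; the calibration is good to about 2 mm. A picture is of the moment at which its call begins: read the wrist's pose just before it. get_calibration takes no time and is no camera call.
- hand_in(): hands the job in; it is judged then, once.
The state is a dict: "time": time; "q": joint angles; "qd": joint speeds; "tau": joint torques, N m; "tcp_pos": TCP position; "ee_rot": TCP orientation; "wrist_force": force on the tool from outside, world axes, zero at the start; "torque": the same for the moment, N m; "width": opening from 0.0 (shut) to 1.0 (fully open); "grip_force": force on a finger pad.
Only numpy, scipy, OpenCV 4.12 (cv2) and the standard library are available. Lean on these libraries where they do the work, as an engineer would, in place of code of your own. Each camera call takes 0.05 s, during which the arm holds its last target. There are 200 camera calls.

### The job

The class is over: put the strain-measurement kit away. Put each of the three brass weights into the round nest made for its size, and the channel bracket into the oblong nest, all upright and flat on the nest floors, inside the rims. Leave the other things on the bench (screwdriver, mug, paper roll, meter) where they are.

Things in the scene. Friction and masses are not known exactly. Their poses are not given: they have to be found in the camera images.
- weight_large_c (a point): The large loose brass weight: an upright solid cylinder 56 mm in diameter and 40 mm tall, with a thin neck and a small knob (16 mm across) on top, 56 mm tall in all. This point is on its axis, 28 mm above its underside (half-way up in all); z is up. Best gripped by the cylinder, near this point, not by the knob.
- weight_medium_c (a point): The medium loose brass weight: an upright solid cylinder 41 mm in diameter and 40 mm tall, with a thin neck and a small knob (16 mm across) on top, 56 mm tall in all. This point is on its axis, 28 mm above its underside (half-way up in all); z is up. Best gripped by the cylinder, near this point, not by the knob.
- weight_small_c (a point): The small loose brass weight: an upright solid cylinder 26 mm in diameter and 40 mm tall, with a thin neck and a small knob (12 mm across) on top, 56 mm tall in all. This point is on its axis, 28 mm above its underside (half-way up in all); z is up. Best gripped by the cylinder, near this point, not by the knob.
- bracket_c (a point): The loose gauge bracket: a gold-plated steel channel lying open side down, 44 mm wide (its x), 110 mm long (its y) and 40 mm tall, with a low steel clamp block 30 x 24 mm, 10 mm high with two small screws 6 mm higher, on top at its +y end. This point is at mid-length and mid-width, 20 mm above its underside (half-way up the channel); z is up. Grip it across its width near this point; the balance point lies within about 6 mm of it.
- nest_large: The fixed black round nest for the large weight: a shallow dish, 71 mm inside and 81 mm outside diameter, grey-lined floor 3 mm above the bench (lining under 1 mm), 5 mm thick rim whose top is 8 mm above the bench. Origin on the bench surface at its centre, z up.
- nest_medium: The fixed black round nest for the medium weight: a shallow dish, 56 mm inside and 66 mm outside diameter, grey-lined floor 3 mm above the bench (lining under 1 mm), 5 mm thick rim whose top is 8 mm above the bench. Origin on the bench surface at its centre, z up.
- nest_small: The fixed black round nest for the small weight: a shallow dish, 41 mm inside and 51 mm outside diameter, grey-lined floor 3 mm above the bench (lining under 1 mm), 5 mm thick rim whose top is 8 mm above the bench. Origin on the bench surface at its centre, z up.
- nest_bracket: The fixed black oblong nest for the bracket: a shallow tray, 59 mm (its x) by 125 mm (its y) inside, 69 x 135 mm outside, grey-lined floor 3 mm above the bench (lining under 1 mm), 5 mm thick rim whose top is 8 mm above the bench. Origin on the bench surface at its centre, z up. The bracket may lie in it either way round.
Things that resemble listed ones, but are neither listed nor needed, are in the scene too. Leave any green or red look-alike of the part that bears bracket_c alone. Leave any purple look-alike of the part that bears weight_large_c alone.

How it is judged:
By the outcome, as a careful person would: the job done as asked, in the order asked, and still so for the second after the job is handed in, with the robot touching nothing.
It also fails if it takes over 128 s, if anything falls off the work surface, if the arm or the gripper's body presses on something with over 40 N, if the wrist force passes 120 N, or if a joint passes its speed limit or range.

## Working session

There is one attempt and no reset: what is moved stays moved. The work goes in short steps, Python scripts to look and compute and a tool call to move; the robot and the scene stay as the last step left them, time stands still between calls to the robot, and variables do not carry over. Pictures are saved under pics/ and viewed, at most 14 in all, crops included, and the job is handed in when it is done.

Besides the shell and the picture viewer there is one more tool, called after ">>>" as name(argument=value, ...) on one line, values as JSON. servo_tool: Moves the arm, as the interface text tells. Shift numbers are shares of 4 cm and turn numbers shares of pi rad, none past 1 either way. Its arguments: {"type":"object","properties":{"commands":{"type":"array","items":{"type":"object","properties":{"x":{"type":"number","minimum":-1,"maximum":1},"y":{"type":"number","minimum":-1,"maximum":1},"z":{"type":"number","minimum":-1,"maximum":1},"rx":{"type":"number","minimum":-1,"maximum":1},"ry":{"type":"number","minimum":-1,"maximum":1},"rz":{"type":"number","minimum":-1,"maximum":1}}}},"fingers":{"type":"number"}},"required":["commands"]}

```bash
mkdir -p pics; cat > h.py <<'E'
from cell import *
import numpy as np, cv2
from scipy.spatial.transform import Rotation as Ro
def cam(name):
    s=read_state(); p,d=read_camera(name); c=get_calibration(name)
    K=np.array([[c['fx'],0,c['cx']],[0,c['fy'],c['cy']],[0,0,1]]); D=np.array(c['dist_coeffs'],float)
    if name=='wrist':
        T=np.eye(4);T[:3,:3]=Ro.from_quat(s['ee_rot']).as_matrix();T[:3,3]=s['tcp_pos'];M=T@np.array(c['tool_from_camera'])
    else:
        M=np.eye(4);R=np.array(c['R']);M[:3,:3]=R.T;M[:3,3]=-R.T@np.array(c['t'])
    return p,d,K,D,M
def onplane(uv,z,K,D,M):
    r=cv2.undistortPoints(np.array(uv,float).reshape(-1,1,2),K,D).reshape(-1,2)
    r=np.c_[r,np.ones(len(r))]@M[:3,:3].T
    return M[:3,3]+r*((z-M[2,3])/r[:,2])[:,None]
def cloud(d,K,D,M):
    v,u=np.mgrid[:400,:640]
    r=cv2.undistortPoints(np.stack([u,v],-1).reshape(-1,1,2).astype(float),K,D).reshape(-1,2)
    return ((np.c_[r,np.ones(len(r))]*d.reshape(-1,1))@M[:3,:3].T+M[:3,3]).reshape(400,640,3)
def save(n,p): cv2.imwrite('pics/'+n+'.png',p[...,::-1])
E
python3 - <<'E'
from h import *
s=read_state();print(s['time'],s['tcp_pos'],s['ee_rot'],s['width'])
for n in('top','scene'):
    p,d,K,D,M=cam(n);save(n,p);np.savez(n,p=p,d=d,K=K,D=D,M=M);print(n,M.round(3).tolist(),K[0,0])
E
```

```text
0.0 [ 0.18959469 -0.64757173  0.4036974 ] [ 9.89872194e-01  1.41957996e-01 -1.82767783e-04 -9.66103801e-04] 1.003191408297451
top [[0.022, -0.996, 0.087, 0.415], [-1.0, -0.022, 0.005, -0.055], [-0.004, -0.087, -0.996, 1.38], [0.0, 0.0, 0.0, 1.0]] 490.72534602691945
scene [[-0.166, 0.691, -0.703, 1.114], [0.986, 0.126, -0.108, 0.033], [0.014, -0.711, -0.703, 0.652], [0.0, 0.0, 0.0, 1.0]] 371.4679757228015
```

View pics/top.png

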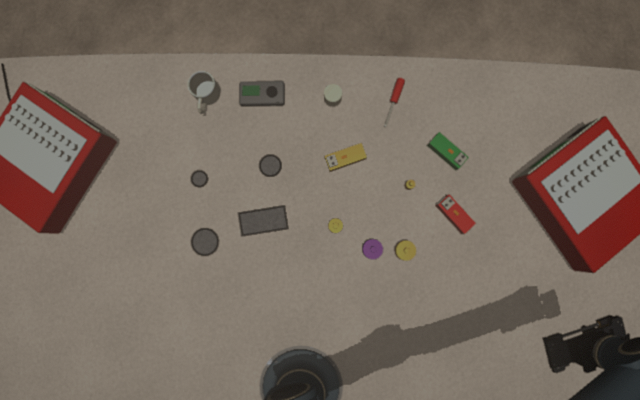

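View pics/scene.png

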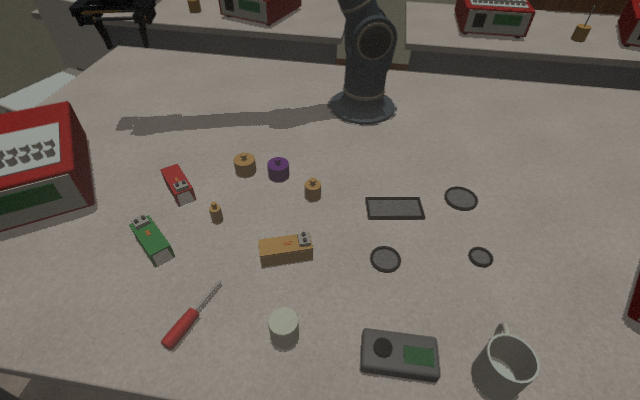

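Top view: the gold bracket is at (345,157), with green (447,150) and red (455,213) look-alikes. The gold large weight is at (405,250), with a purple look-alike at (372,249). The medium weight is at (335,226) and the small at (409,185). Nests: large (205,241), medium (270,165), small (199,179), oblong (263,221). The gold ones fit the description.

```bash
python3 - <<'E'
from h import *
f=np.load('top.npz');p,d,K,D,M=[f[k] for k in 'pdKDM']
hsv=cv2.cvtColor(p,cv2.COLOR_RGB2HSV);P=cloud(d,K,D,M)
gold=cv2.inRange(hsv,(15,110,60),(35,255,255))
for nm,seed,z in [('L',(405,250),.04),('M',(335,226),.04),('S',(409,185),.04),('B',(345,157),.04),('nL',(205,241),.008),('nM',(270,165),.008),('nS',(199,179),.008),('nB',(263,221),.008),('purple',(372,249),.04)]:
    r=32; u,v=seed; box=np.s_[v-r:v+r,u-r:u+r]
    if nm[0]=='n': m=(hsv[...,2]<105).astype(np.uint8)*255
    elif nm=='purple': m=cv2.inRange(hsv,(125,60,30),(160,255,255))
    else: m=gold
    w=np.zeros_like(m);w[box]=m[box]
    w=cv2.morphologyEx(w,cv2.MORPH_CLOSE,np.ones((3,3)))
    cs,_=cv2.findContours(w,cv2.RETR_EXTERNAL,cv2.CHAIN_APPROX_NONE)
    c=max(cs,key=cv2.contourArea)
    X=onplane(c.reshape(-1,2),z,K,D,M)[:,:2]
    rc=cv2.minAreaRect((X*1000).astype(np.float32)); ec=cv2.minEnclosingCircle((X*1000).astype(np.float32))
    print(nm,'rect',np.round(rc[0],1),np.round(rc[1],1),round(rc[2],1),'circ',np.round(ec[0],1),round(2*ec[1],1),'depthz',np.median(P[v-2:v+3,u-2:u+3,2]).round(3), 'reach',np.hypot(*rc[0]).round())
for n in 'top','scene':
    pass
cv2.imwrite('pics/crop1.png',cv2.resize(p[120:270,180:480,::-1],None,fx=2.6,fy=2.6,interpolation=cv2.INTER_CUBIC))
c=get_calibration('wrist');print(np.round(c['tool_from_camera'],3),c['fx'])
E
```

```text
L rect [ 389.8 -277.9] [49.  52.3] 0.9 circ [ 390.  -277.4] 55.8 depthz 0.054 reach 479.0
M rect [452.8 -85.4] [35.5 35.5] 1.2 circ [453.7 -84.5] 37.9 depthz 0.054 reach 461.0
S rect [ 571.3 -288.7] [22.2 22.5] 1.3 circ [ 570.7 -288.2] 26.5 depthz 0.04 reach 640.0
B rect [ 643.6 -108.5] [ 44.9 108.1] 20.9 circ [ 643.1 -108.9] 112.8 depthz 0.04 reach 653.0
nL rect [400.  281.3] [75.9 77.4] 1.7 circ [400.1 281.1] 81.6 depthz 0.002 reach 489.0
nM rect [620.5 102.6] [63.2 62.5] 1.8 circ [619.9 103.1] 66.4 depthz 0.004 reach 629.0
nS rect [578.  305.9] [49.6 48.3] 46.6 circ [578.7 304.2] 51.8 depthz 0.003 reach 654.0
nB rect [463.6 118.2] [ 70.3 136. ] 10.3 circ [464.  117.8] 148.2 depthz 0.004 reach 478.0
purple rect [ 392.3 -187.5] [51.7 51.9] 1.0 circ [ 392.  -186.9] 54.5 depthz 0.056 reach 435.0
[[ 0.001 -0.968 -0.25   0.068]
 [ 1.     0.001  0.001 -0.   ]
 [-0.    -0.25   0.968  0.02 ]
 [ 0.     0.     0.     1.   ]] 339.11342858020123
```

View pics/crop1.png

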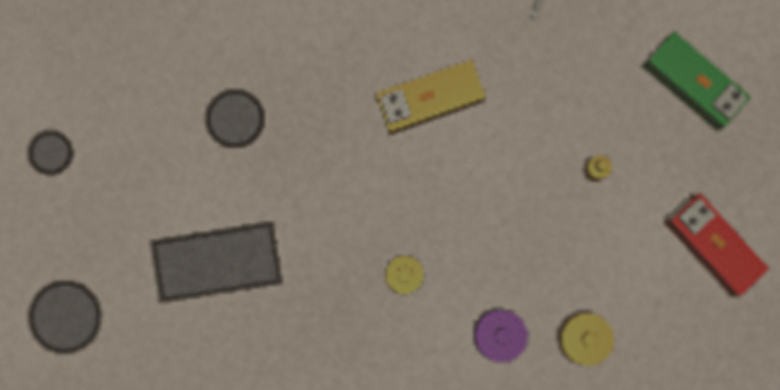

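The crop confirms three gold weights of different sizes, the gold bracket at crop (430,97) and four separate nests. I'll turn the tool first so that the fingers close along about world x.

>>> servo_tool(commands=[{"rz":-0.039,"z":0.1},{"rz":-0.039,"z":0.1},{"rz":-0.039,"z":0.1},{"rz":-0.039,"z":0.1},{"rz":-0.039,"z":0.1},{"rz":-0.039,"z":0.1},{"rz":-0.039,"z":0.1},{"rz":-0.039,"z":0.1},{"rz":-0.039,"z":0.1},{"rz":-0.039,"z":0.1}], fingers=1)

```text
invalid input
```

```bash
cat >> h.py <<'E'
def go(x,y,z,yawy=None):
    s=read_state();R=Ro.from_quat(s['ee_rot']).as_matrix();dl=R.T@(np.array([x,y,z])-s['tcp_pos'])
    ya=np.degrees(np.arctan2(R[1,1],R[0,1]))
    print('t',round(s['time'],2),'tcp',np.round(s['tcp_pos'],4),'yang',round(ya,2),'tilt',np.round(R[:2,2],4),'shift/4cm total',np.round(dl/.04,3),'rz',None if yawy is None else round(-(yawy-ya)/180,4),'q',np.round(s['q'],2),'w',round(float(s['width']),3),'F',np.round(s['wrist_force'],1),'g',np.round(s['grip_force'],1))
E
python3 -c "
from h import *
go(.39,-.277,.30)"
```

```text
t 0.1 tcp [ 0.1896 -0.6476  0.4038] yang -73.68 tilt [-0.0005  0.0017] shift/4cm total [ 7.411 -7.479  2.608] rz None q [ 1.26  0.47 -0.05  1.53  0.02  1.14 -0.08] w 1.004 F [-1.   0.5 -0.6] g 0.0
```

>>> servo_tool(commands=[{"x":0,"y":0,"z":0.1,"rx":0,"ry":0,"rz":-0.039},{"x":0,"y":0,"z":0.1,"rx":0,"ry":0,"rz":-0.039},{"x":0,"y":0,"z":0.1,"rx":0,"ry":0,"rz":-0.039},{"x":0,"y":0,"z":0.1,"rx":0,"ry":0,"rz":-0.039},{"x":0,"y":0,"z":0.1,"rx":0,"ry":0,"rz":-0.039},{"x":0,"y":0,"z":0.1,"rx":0,"ry":0,"rz":-0.039},{"x":0,"y":0,"z":0.1,"rx":0,"ry":0,"rz":-0.039},{"x":0,"y":0,"z":0.1,"rx":0,"ry":0,"rz":-0.039},{"x":0,"y":0,"z":0.1,"rx":0,"ry":0,"rz":-0.039},{"x":0,"y":0,"z":0.1,"rx":0,"ry":0,"rz":-0.039}], fingers=1.0)

```text
time: 0.93
tcp_pos: [0.1896, -0.6477, 0.364]
ee_rot: [0.726, 0.687, 0.0, -0.0]
wrist_force: [0.8, -0.3, 0.2]
width: 0.998
grip_force: 0.0
```

```bash
python3 -c "
from h import *
go(.39,-.277,.30)"
```

```text
t 0.93 tcp [ 0.1896 -0.6477  0.364 ] yang -3.14 tilt [-0.0003  0.001 ] shift/4cm total [9.525 4.497 1.607] rz None q [ 1.44  0.52 -0.32  1.56  0.18  1.08  1.03] w 0.998 F [ 0.8 -0.3  0.2] g 0.0
```

>>> servo_tool(commands=[{"x":0.4,"y":0.2,"z":0.1,"rx":0,"ry":0,"rz":0},{"x":0.9,"y":0.43,"z":0.16,"rx":0,"ry":0,"rz":0},{"x":0.9,"y":0.43,"z":0.16,"rx":0,"ry":0,"rz":0},{"x":0.9,"y":0.43,"z":0.16,"rx":0,"ry":0,"rz":0},{"x":0.9,"y":0.43,"z":0.16,"rx":0,"ry":0,"rz":0},{"x":0.9,"y":0.43,"z":0.16,"rx":0,"ry":0,"rz":0},{"x":0.9,"y":0.43,"z":0.16,"rx":0,"ry":0,"rz":0},{"x":0.9,"y":0.43,"z":0.16,"rx":0,"ry":0,"rz":0},{"x":0.9,"y":0.43,"z":0.16,"rx":0,"ry":0,"rz":0},{"x":0.9,"y":0.43,"z":0.16,"rx":0,"ry":0,"rz":0}])

```text
time: 1.77
tcp_pos: [0.3731, -0.3165, 0.3028]
ee_rot: [0.728, 0.685, -0.0, -0.0]
wrist_force: [1.2, -0.1, 0.1]
width: 0.998
grip_force: 0.0
```

>>> servo_tool(commands=[{"x":0.5,"y":0.2,"z":0,"rx":0,"ry":0,"rz":0},{"x":0.3,"y":0.2,"z":0,"rx":0,"ry":0,"rz":0},{"x":0.2,"y":0.1,"z":0,"rx":0,"ry":0,"rz":0},{"x":0,"y":0,"z":0,"rx":0,"ry":0,"rz":0},{"x":0,"y":0,"z":0,"rx":0,"ry":0,"rz":0},{"x":0,"y":0,"z":0,"rx":0,"ry":0,"rz":0},{"x":0,"y":0,"z":0,"rx":0,"ry":0,"rz":0},{"x":0,"y":0,"z":0,"rx":0,"ry":0,"rz":0},{"x":0,"y":0,"z":0,"rx":0,"ry":0,"rz":0},{"x":0,"y":0,"z":0,"rx":0,"ry":0,"rz":0}])

```text
time: 2.6
tcp_pos: [0.3949, -0.2801, 0.3031]
ee_rot: [0.729, 0.685, -0.0, 0.0]
wrist_force: [-0.4, -0.2, -0.4]
width: 1.004
grip_force: 0.0
```

```bash
cat >> h.py <<'E'
def wcirc(name,x,y,z,lo,hi,r=.06):
    """look with wrist camera: mask within r of the expected spot, circle on plane z"""
    p,d,K,D,M=cam('wrist');save(name,p)
    hsv=cv2.cvtColor(p,cv2.COLOR_RGB2HSV);v,u=np.mgrid[:400,:640]
    X=onplane(np.stack([u,v],-1),z,K,D,M).reshape(400,640,3)
    m=cv2.inRange(hsv,lo,hi); m[np.hypot(X[...,0]-x,X[...,1]-y)>r]=0
    m=cv2.morphologyEx(m,cv2.MORPH_OPEN,np.ones((3,3)))
    cs,_=cv2.findContours(m,cv2.RETR_EXTERNAL,cv2.CHAIN_APPROX_NONE);c=max(cs,key=cv2.contourArea)
    Y=onplane(c.reshape(-1,2),z,K,D,M)[:,:2]*1000; Y=Y.astype(np.float32)
    e=cv2.minEnclosingCircle(Y);print('circ',np.round(e[0],1),round(2*e[1],1),'rect',[np.round(a,1) for a in cv2.minAreaRect(Y)],'px',c.reshape(-1,2).mean(0).round())
    Z=cloud(d,K,D,M); k=(m>0)&(d>0)&(abs(Z[...,2]-z)<.004); q=(Z[k][:,:2]*1000).astype(np.float32)
    if len(q)>30: e=cv2.minEnclosingCircle(q); print('depth top face: circ',np.round(e[0],1),round(2*e[1],1),'rect',[np.round(a,1) for a in cv2.minAreaRect(q)],'z',np.median(Z[k][:,2]).round(4))
GLO,GHI=(15,110,40),(35,255,255)
E
python3 -c "
from h import *
go(.39,-.277,.192)
wcirc('w1',.39,-.277,.04,GLO,GHI)"
```

```text
t 2.6 tcp [ 0.3949 -0.2801  0.3031] yang -3.54 tilt [-0.     -0.0001] shift/4cm total [ 0.07  -0.128  2.778] rz None q [ 0.91  0.32 -0.46  2.06  0.2   0.8   0.28] w 1.004 F [-0.4 -0.2 -0.4] g 0.0
circ [ 388.9 -276.9] 59.8 rect [array([ 389., -277.]), array([59.1, 54.6]), np.float64(86.5)] px [312. 202.]
depth top face: circ [ 388.6 -279.7] 55.7 rect [array([ 388.6, -279.6]), array([54.7, 54.7]), np.float64(65.8)] z 0.0396
```

View pics/w1.png

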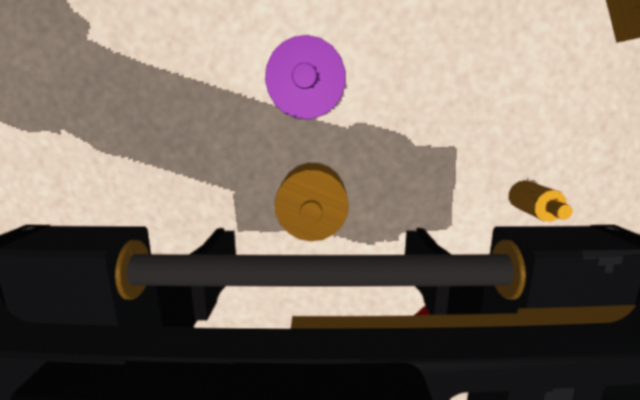

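The wrist view shows the gold large weight at (311,203), 55.7 mm across, centred at (0.389, -0.279). The purple one is at (305,77) and clear of the fingers. Going down.

>>> servo_tool(commands=[{"x":0,"y":-0.15,"z":0.2,"rx":0,"ry":0,"rz":0},{"x":0,"y":0,"z":0.4,"rx":0,"ry":0,"rz":0},{"x":0,"y":0,"z":0.5,"rx":0,"ry":0,"rz":0},{"x":0,"y":0,"z":0.5,"rx":0,"ry":0,"rz":0},{"x":0,"y":0,"z":0.5,"rx":0,"ry":0,"rz":0},{"x":0,"y":0,"z":0.4,"rx":0,"ry":0,"rz":0},{"x":0,"y":0,"z":0.2,"rx":0,"ry":0,"rz":0},{"x":0,"y":0,"z":0.05,"rx":0,"ry":0,"rz":0},{"x":0,"y":0,"z":0,"rx":0,"ry":0,"rz":0},{"x":0,"y":0,"z":0,"rx":0,"ry":0,"rz":0}])

```text
time: 3.48
tcp_pos: [0.3895, -0.2794, 0.1937]
ee_rot: [0.728, 0.685, 0.0, 0.001]
wrist_force: [0.7, -0.8, 0.1]
width: 0.997
grip_force: 0.0
```

>>> servo_tool(commands=[{"x":0,"y":0,"z":0,"rx":0,"ry":0,"rz":0},{"x":0,"y":0,"z":0,"rx":0,"ry":0,"rz":0},{"x":0,"y":0,"z":0,"rx":0,"ry":0,"rz":0},{"x":0,"y":0,"z":0,"rx":0,"ry":0,"rz":0},{"x":0,"y":0,"z":0,"rx":0,"ry":0,"rz":0},{"x":0,"y":0,"z":0,"rx":0,"ry":0,"rz":0},{"x":0,"y":0,"z":0,"rx":0,"ry":0,"rz":0},{"x":0,"y":0,"z":0,"rx":0,"ry":0,"rz":0},{"x":0,"y":0,"z":0,"rx":0,"ry":0,"rz":0},{"x":0,"y":0,"z":0,"rx":0,"ry":0,"rz":0}], fingers=-1)

```text
time: 4.32
tcp_pos: [0.389, -0.2793, 0.1933]
ee_rot: [0.728, 0.685, -0.0, -0.0]
wrist_force: [-1.9, -0.6, 4.7]
width: 0.622
grip_force: 30.0
```

>>> servo_tool(commands=[{"x":0,"y":0,"z":-0.3,"rx":0,"ry":0,"rz":0},{"x":0,"y":0,"z":-0.6,"rx":0,"ry":0,"rz":0},{"x":0,"y":0,"z":-0.7,"rx":0,"ry":0,"rz":0},{"x":0,"y":0,"z":-0.7,"rx":0,"ry":0,"rz":0},{"x":0,"y":0.2,"z":-0.4,"rx":0,"ry":0,"rz":0},{"x":0.3,"y":0.4,"z":0,"rx":0,"ry":0,"rz":0},{"x":0.6,"y":0.6,"z":0,"rx":0,"ry":0,"rz":0},{"x":0.7,"y":0.6,"z":0,"rx":0,"ry":0,"rz":0},{"x":0.8,"y":0.5,"z":0,"rx":0,"ry":0,"rz":0},{"x":0.9,"y":0.3,"z":0,"rx":0,"ry":0,"rz":0}])

```text
time: 5.15
tcp_pos: [0.5025, -0.1534, 0.3]
ee_rot: [0.729, 0.685, 0.001, 0.0]
wrist_force: [1.1, -0.3, -6.4]
width: 0.626
grip_force: 30.0
```

>>> servo_tool(commands=[{"x":0.9,"y":0.1,"z":0,"rx":0,"ry":0,"rz":0},{"x":0.9,"y":0,"z":0,"rx":0,"ry":0,"rz":0},{"x":0.9,"y":0,"z":0,"rx":0,"ry":0,"rz":0},{"x":0.9,"y":0,"z":0,"rx":0,"ry":0,"rz":0},{"x":0.9,"y":0,"z":0,"rx":0,"ry":0,"rz":0},{"x":0.9,"y":0,"z":0,"rx":0,"ry":0,"rz":0},{"x":0.9,"y":-0.1,"z":0,"rx":0,"ry":0,"rz":0},{"x":0.9,"y":-0.3,"z":0,"rx":0,"ry":0,"rz":0},{"x":0.8,"y":-0.5,"z":0,"rx":0,"ry":0,"rz":0},{"x":0.5,"y":-0.6,"z":0,"rx":0,"ry":0,"rz":0}])

```text
time: 5.98
tcp_pos: [0.465, 0.1926, 0.3002]
ee_rot: [0.727, 0.686, 0.001, -0.001]
wrist_force: [-0.9, 1.0, -6.4]
width: 0.624
grip_force: 30.0
```

```bash
python3 -c "
from h import *
go(.40,.281,.30)"
```

```text
t 5.98 tcp [0.465  0.1926 0.3002] yang -3.32 tilt [-0.0003  0.0038] shift/4cm total [ 2.112 -1.751  0.014] rz None q [ 0.01  0.38 -0.59  2.02  0.28  0.82 -0.8 ] w 0.624 F [-0.9  1.  -6.4] g 30.0
```

>>> servo_tool(commands=[{"x":0.5,"y":-0.5,"z":0,"rx":0,"ry":0,"rz":0},{"x":0.5,"y":-0.4,"z":0,"rx":0,"ry":0,"rz":0},{"x":0.4,"y":-0.3,"z":0,"rx":0,"ry":0,"rz":0},{"x":0.3,"y":-0.2,"z":0,"rx":0,"ry":0,"rz":0},{"x":0.2,"y":-0.1,"z":0,"rx":0,"ry":0,"rz":0},{"x":0,"y":0,"z":0,"rx":0,"ry":0,"rz":0},{"x":0,"y":0,"z":0,"rx":0,"ry":0,"rz":0},{"x":0,"y":0,"z":0,"rx":0,"ry":0,"rz":0},{"x":0,"y":0,"z":0,"rx":0,"ry":0,"rz":0},{"x":0,"y":0,"z":0,"rx":0,"ry":0,"rz":0}])

```text
time: 6.82
tcp_pos: [0.4112, 0.2674, 0.3009]
ee_rot: [0.729, 0.685, -0.0, 0.0]
wrist_force: [0.2, -0.4, -7.2]
width: 0.625
grip_force: 30.0
```

```bash
python3 -c "
from h import *
go(.40,.281,.198)
wcirc('w2',.40,.281,.008,(0,0,0),(180,255,105),.055)"
```

```text
t 6.82 tcp [0.4112 0.2674 0.3009] yang -3.6 tilt [-0.0001 -0.0006] shift/4cm total [ 0.322 -0.3    2.573] rz None q [-0.15  0.36 -0.62  2.04  0.29  0.82 -1.  ] w 0.625 F [ 0.2 -0.4 -7.2] g 30.0
circ [402.2 273. ] 97.2 rect [array([399.5, 279.5]), array([80. , 83.3]), np.float64(8.2)] px [307. 184.]
depth top face: circ [398.9 282. ] 80.0 rect [array([397.8, 289.1]), array([79.5, 63.6]), np.float64(10.2)] z 0.007
```

View pics/w2.png

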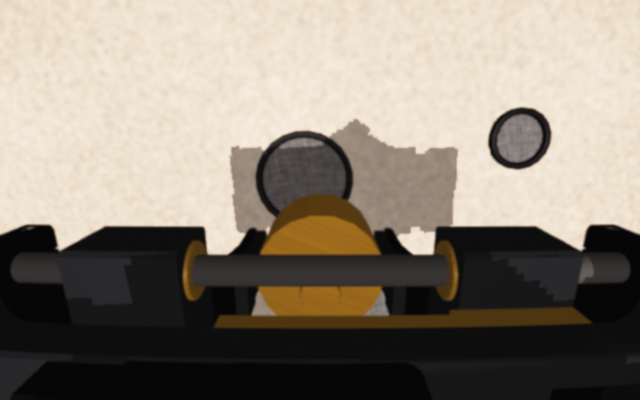

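The nest is at (304,177) with the held weight just below it. The centre is (0.3995, 0.2815), which agrees with the top view. Lowering and releasing.

>>> servo_tool(commands=[{"x":0.2,"y":-0.15,"z":0.2,"rx":0,"ry":0,"rz":0},{"x":0.13,"y":-0.15,"z":0.4,"rx":0,"ry":0,"rz":0},{"x":0,"y":0,"z":0.5,"rx":0,"ry":0,"rz":0},{"x":0,"y":0,"z":0.5,"rx":0,"ry":0,"rz":0},{"x":0,"y":0,"z":0.4,"rx":0,"ry":0,"rz":0},{"x":0,"y":0,"z":0.3,"rx":0,"ry":0,"rz":0},{"x":0,"y":0,"z":0.15,"rx":0,"ry":0,"rz":0},{"x":0,"y":0,"z":0.1,"rx":0,"ry":0,"rz":0},{"x":0,"y":0,"z":0.02,"rx":0,"ry":0,"rz":0},{"x":0,"y":0,"z":0,"rx":0,"ry":0,"rz":0}])

```text
time: 7.7
tcp_pos: [0.3997, 0.2826, 0.1988]
ee_rot: [0.728, 0.685, 0.001, 0.0]
wrist_force: [0.1, 0.1, -6.2]
width: 0.627
grip_force: 30.0
```

>>> servo_tool(commands=[{"x":0,"y":0,"z":0,"rx":0,"ry":0,"rz":0},{"x":0,"y":0,"z":0,"rx":0,"ry":0,"rz":0},{"x":0,"y":0,"z":0,"rx":0,"ry":0,"rz":0},{"x":0,"y":0,"z":0,"rx":0,"ry":0,"rz":0},{"x":0,"y":0,"z":0,"rx":0,"ry":0,"rz":0},{"x":0,"y":0,"z":0,"rx":0,"ry":0,"rz":0},{"x":0,"y":0,"z":-0.2,"rx":0,"ry":0,"rz":0},{"x":0,"y":0,"z":-0.5,"rx":0,"ry":0,"rz":0},{"x":0,"y":0,"z":-0.8,"rx":0,"ry":0,"rz":0},{"x":0,"y":0,"z":-0.9,"rx":0,"ry":0,"rz":0}], fingers=1)

```text
time: 8.53
tcp_pos: [0.3988, 0.282, 0.2947]
ee_rot: [0.728, 0.686, -0.002, -0.001]
wrist_force: [1.5, -0.2, 1.1]
width: 0.997
grip_force: 0.0
```

```bash
python3 -c "
from h import *
go(.4535,-.0845,.30)
wcirc('w3',.40,.281,.043,GLO,GHI)"
```

```text
t 8.53 tcp [0.3988 0.282  0.2947] yang -3.44 tilt [-0.0034 -0.0016] shift/4cm total [-9.064  1.916 -0.122] rz None q [-0.19  0.37 -0.63  2.05  0.3   0.81 -1.05] w 0.997 F [ 1.5 -0.2  1.1] g 0.0
circ [400.3 285.2] 60.8 rect [array([400.7, 285.2]), array([60.3, 55.6]), np.float64(85.1)] px [323. 205.]
depth top face: circ [399.8 282.2] 56.1 rect [array([399.8, 282.6]), array([55.3, 54.8]), np.float64(52.3)] z 0.0426
```

View pics/w3.png

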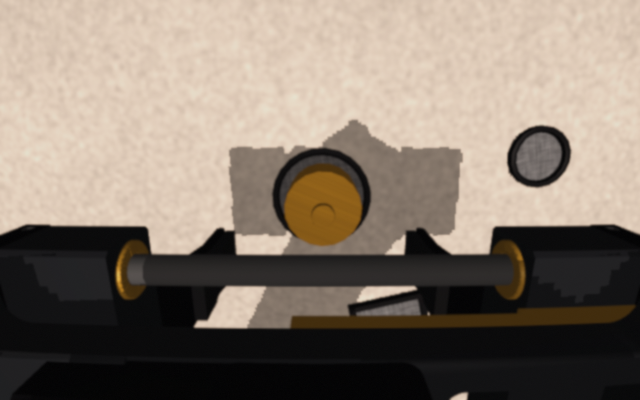

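The large weight stands centred in its nest at (323,205), top at 42.6 mm. Now the medium weight.

>>> servo_tool(commands=[{"x":-0.3,"y":0.3,"z":-0.1,"rx":0,"ry":0,"rz":0},{"x":-0.7,"y":0.5,"z":0,"rx":0,"ry":0,"rz":0},{"x":-0.8,"y":0.5,"z":0,"rx":0,"ry":0,"rz":0},{"x":-0.9,"y":0.4,"z":0,"rx":0,"ry":0,"rz":0},{"x":-0.9,"y":0.2,"z":0,"rx":0,"ry":0,"rz":0},{"x":-0.9,"y":0,"z":0,"rx":0,"ry":0,"rz":0},{"x":-0.9,"y":0,"z":0,"rx":0,"ry":0,"rz":0},{"x":-0.9,"y":0,"z":0,"rx":0,"ry":0,"rz":0},{"x":-0.9,"y":0,"z":0,"rx":0,"ry":0,"rz":0},{"x":-0.8,"y":0,"z":0,"rx":0,"ry":0,"rz":0}])

```text
time: 9.42
tcp_pos: [0.4553, -0.0439, 0.2988]
ee_rot: [0.729, 0.685, -0.0, 0.0]
wrist_force: [1.7, -0.8, -0.7]
width: 1.004
grip_force: 0.0
```

>>> servo_tool(commands=[{"x":-0.6,"y":0,"z":0,"rx":0,"ry":0,"rz":0},{"x":-0.4,"y":0,"z":0,"rx":0,"ry":0,"rz":0},{"x":-0.1,"y":0,"z":0,"rx":0,"ry":0,"rz":0},{"x":0,"y":0,"z":0,"rx":0,"ry":0,"rz":0},{"x":0,"y":0,"z":0,"rx":0,"ry":0,"rz":0},{"x":0,"y":0,"z":0,"rx":0,"ry":0,"rz":0},{"x":0,"y":0,"z":0,"rx":0,"ry":0,"rz":0},{"x":0,"y":0,"z":0,"rx":0,"ry":0,"rz":0},{"x":0,"y":0,"z":0,"rx":0,"ry":0,"rz":0},{"x":0,"y":0,"z":0,"rx":0,"ry":0,"rz":0}])

```text
time: 10.25
tcp_pos: [0.4532, -0.0851, 0.2984]
ee_rot: [0.728, 0.686, 0.0, 0.0]
wrist_force: [-0.7, -0.7, -0.4]
width: 0.997
grip_force: 0.0
```

```bash
python3 -c "
from h import *
go(.4535,-.0845,.192)
wcirc('w4',.4535,-.0845,.04,GLO,GHI,.045)"
```

```text
t 10.25 tcp [ 0.4532 -0.0851  0.2984] yang -3.43 tilt [0.0001 0.    ] shift/4cm total [0.015 0.006 2.659] rz None q [ 0.54  0.3  -0.52  2.11  0.22  0.78 -0.18] w 0.997 F [-0.7 -0.7 -0.4] g 0.0
circ [452.7 -82.1] 46.4 rect [array([453. , -82.2]), array([46. , 39.5]), np.float64(86.6)] px [319. 204.]
depth top face: circ [452.7 -85. ] 40.7 rect [array([452.8, -84.9]), array([39.9, 39.7]), np.float64(86.6)] z 0.0396
```

The medium weight's top is 40.7 mm across at (0.4527, -0.085), directly beneath. Grasp it, lift and carry.

>>> servo_tool(commands=[{"x":0,"y":0,"z":0.2,"rx":0,"ry":0,"rz":0},{"x":0,"y":0,"z":0.4,"rx":0,"ry":0,"rz":0},{"x":0,"y":0,"z":0.5,"rx":0,"ry":0,"rz":0},{"x":0,"y":0,"z":0.5,"rx":0,"ry":0,"rz":0},{"x":0,"y":0,"z":0.5,"rx":0,"ry":0,"rz":0},{"x":0,"y":0,"z":0.3,"rx":0,"ry":0,"rz":0},{"x":0,"y":0,"z":0.2,"rx":0,"ry":0,"rz":0},{"x":0,"y":0,"z":0.04,"rx":0,"ry":0,"rz":0},{"x":0,"y":0,"z":0,"rx":0,"ry":0,"rz":0},{"x":0,"y":0,"z":0,"rx":0,"ry":0,"rz":0}])

```text
time: 11.13
tcp_pos: [0.4535, -0.0855, 0.1932]
ee_rot: [0.728, 0.685, 0.0, 0.0]
wrist_force: [-0.7, -0.1, 0.2]
width: 1.001
grip_force: 0.0
```

>>> servo_tool(commands=[{"x":0,"y":0,"z":0,"rx":0,"ry":0,"rz":0},{"x":0,"y":0,"z":0,"rx":0,"ry":0,"rz":0},{"x":0,"y":0,"z":0,"rx":0,"ry":0,"rz":0},{"x":0,"y":0,"z":0,"rx":0,"ry":0,"rz":0},{"x":0,"y":0,"z":0,"rx":0,"ry":0,"rz":0},{"x":0,"y":0,"z":0,"rx":0,"ry":0,"rz":0},{"x":0,"y":0,"z":0,"rx":0,"ry":0,"rz":0},{"x":0,"y":0,"z":0,"rx":0,"ry":0,"rz":0},{"x":0,"y":0,"z":0,"rx":0,"ry":0,"rz":0},{"x":0,"y":0,"z":0,"rx":0,"ry":0,"rz":0}], fingers=-1)

```text
time: 11.97
tcp_pos: [0.4531, -0.0856, 0.1928]
ee_rot: [0.728, 0.685, -0.0, -0.0]
wrist_force: [-0.6, 0.5, 0.4]
width: 0.454
grip_force: 30.0
```

>>> servo_tool(commands=[{"x":0,"y":0,"z":-0.3,"rx":0,"ry":0,"rz":0},{"x":0,"y":0,"z":-0.6,"rx":0,"ry":0,"rz":0},{"x":0,"y":0,"z":-0.8,"rx":0,"ry":0,"rz":0},{"x":0,"y":0,"z":-0.6,"rx":0,"ry":0,"rz":0},{"x":0.2,"y":0.15,"z":-0.4,"rx":0,"ry":0,"rz":0},{"x":0.5,"y":0.4,"z":0,"rx":0,"ry":0,"rz":0},{"x":0.7,"y":0.5,"z":0,"rx":0,"ry":0,"rz":0},{"x":0.7,"y":0.5,"z":0,"rx":0,"ry":0,"rz":0},{"x":0.7,"y":0.5,"z":0,"rx":0,"ry":0,"rz":0},{"x":0.6,"y":0.5,"z":0,"rx":0,"ry":0,"rz":0}])

```text
time: 12.8
tcp_pos: [0.5634, 0.0458, 0.3]
ee_rot: [0.728, 0.686, -0.0, -0.001]
wrist_force: [0.7, -0.2, -3.3]
width: 0.45
grip_force: 30.0
```

>>> servo_tool(commands=[{"x":0.5,"y":0.5,"z":0,"rx":0,"ry":0,"rz":0},{"x":0.4,"y":0.4,"z":0,"rx":0,"ry":0,"rz":0},{"x":0.2,"y":0.2,"z":0,"rx":0,"ry":0,"rz":0},{"x":0.1,"y":0.1,"z":0,"rx":0,"ry":0,"rz":0},{"x":0,"y":0,"z":0,"rx":0,"ry":0,"rz":0},{"x":0,"y":0,"z":0,"rx":0,"ry":0,"rz":0},{"x":0,"y":0,"z":0,"rx":0,"ry":0,"rz":0},{"x":0,"y":0,"z":0,"rx":0,"ry":0,"rz":0},{"x":0,"y":0,"z":0,"rx":0,"ry":0,"rz":0},{"x":0,"y":0,"z":0,"rx":0,"ry":0,"rz":0}])

```text
time: 13.63
tcp_pos: [0.6137, 0.0883, 0.3009]
ee_rot: [0.729, 0.685, -0.0, 0.0]
wrist_force: [1.1, 0.5, -3.6]
width: 0.453
grip_force: 30.0
```

```bash
python3 -c "
from h import *
go(.6195,.103,.197)
wcirc('w5',.62,.103,.008,(0,0,0),(180,255,105),.045)"
```

```text
t 13.63 tcp [0.6137 0.0883 0.3009] yang -3.53 tilt [ 0.0001 -0.0005] shift/4cm total [0.377 0.121 2.598] rz None q [ 0.16  0.54 -0.52  1.75  0.32  0.94 -0.55] w 0.453 F [ 1.1  0.5 -3.6] g 30.0
circ [618.8  96.4] 78.4 rect [array([619.5,  96.7]), array([76.5, 64.1]), np.float64(86.5)] px [325. 186.]
depth top face: circ [619.6 102.9] 65.2 rect [array([620.2, 105.4]), array([59.6, 64.5]), np.float64(80.7)] z 0.007
```

The nest centre is confirmed at (0.6196, 0.103). Lower and release.

>>> servo_tool(commands=[{"x":0.2,"y":0.12,"z":0.2,"rx":0,"ry":0,"rz":0},{"x":0.17,"y":0,"z":0.4,"rx":0,"ry":0,"rz":0},{"x":0,"y":0,"z":0.5,"rx":0,"ry":0,"rz":0},{"x":0,"y":0,"z":0.5,"rx":0,"ry":0,"rz":0},{"x":0,"y":0,"z":0.4,"rx":0,"ry":0,"rz":0},{"x":0,"y":0,"z":0.3,"rx":0,"ry":0,"rz":0},{"x":0,"y":0,"z":0.2,"rx":0,"ry":0,"rz":0},{"x":0,"y":0,"z":0.08,"rx":0,"ry":0,"rz":0},{"x":0,"y":0,"z":0,"rx":0,"ry":0,"rz":0},{"x":0,"y":0,"z":0,"rx":0,"ry":0,"rz":0}])

```text
time: 14.52
tcp_pos: [0.6202, 0.1037, 0.1981]
ee_rot: [0.728, 0.685, 0.001, 0.0]
wrist_force: [0.6, 0.2, -3.8]
width: 0.451
grip_force: 30.0
```

>>> servo_tool(commands=[{"x":0,"y":0,"z":0,"rx":0,"ry":0,"rz":0},{"x":0,"y":0,"z":0,"rx":0,"ry":0,"rz":0},{"x":0,"y":0,"z":0,"rx":0,"ry":0,"rz":0},{"x":0,"y":0,"z":0,"rx":0,"ry":0,"rz":0},{"x":0,"y":0,"z":0,"rx":0,"ry":0,"rz":0},{"x":0,"y":0,"z":0,"rx":0,"ry":0,"rz":0},{"x":0,"y":0,"z":-0.2,"rx":0,"ry":0,"rz":0},{"x":0,"y":0,"z":-0.5,"rx":0,"ry":0,"rz":0},{"x":0,"y":0,"z":-0.8,"rx":0,"ry":0,"rz":0},{"x":0,"y":0,"z":-0.9,"rx":0,"ry":0,"rz":0}], fingers=1)

```text
time: 15.35
tcp_pos: [0.6191, 0.1033, 0.2936]
ee_rot: [0.728, 0.685, -0.001, -0.001]
wrist_force: [0.7, -0.2, -0.5]
width: 0.992
grip_force: 0.0
```

```bash
python3 -c "
from h import *
go(.571,-.288,.30)
wcirc('w6',.62,.103,.043,GLO,GHI,.045)"
```

```text
t 15.35 tcp [0.6191 0.1033 0.2936] yang -3.46 tilt [-0.0036 -0.0005] shift/4cm total [-9.837 -0.61  -0.152] rz None q [ 0.14  0.56 -0.51  1.74  0.33  0.94 -0.57] w 0.992 F [ 0.7 -0.2 -0.5] g 0.0
circ [620.6 107.5] 47.1 rect [array([621.2, 107.5]), array([46.8, 40.5]), np.float64(86.7)] px [323. 205.]
depth top face: circ [620.6 104.3] 41.0 rect [array([620.5, 104.5]), array([40.1, 39.7]), np.float64(26.9)] z 0.0426
```

The medium weight is seated, with its top at 42.6 mm and 1.5 mm off centre. Now the small one.

>>> servo_tool(commands=[{"x":-0.4,"y":0,"z":-0.1,"rx":0,"ry":0,"rz":0},{"x":-0.8,"y":-0.05,"z":0,"rx":0,"ry":0,"rz":0},{"x":-0.9,"y":-0.08,"z":0,"rx":0,"ry":0,"rz":0},{"x":-0.9,"y":-0.08,"z":0,"rx":0,"ry":0,"rz":0},{"x":-0.9,"y":-0.08,"z":0,"rx":0,"ry":0,"rz":0},{"x":-0.9,"y":-0.08,"z":0,"rx":0,"ry":0,"rz":0},{"x":-0.9,"y":-0.08,"z":0,"rx":0,"ry":0,"rz":0},{"x":-0.9,"y":-0.08,"z":0,"rx":0,"ry":0,"rz":0},{"x":-0.9,"y":-0.08,"z":0,"rx":0,"ry":0,"rz":0},{"x":-0.9,"y":0,"z":0,"rx":0,"ry":0,"rz":0}])

```text
time: 16.23
tcp_pos: [0.5741, -0.2321, 0.2982]
ee_rot: [0.728, 0.685, -0.0, 0.0]
wrist_force: [0.0, 0.6, 0.0]
width: 1.0
grip_force: 0.0
```

>>> servo_tool(commands=[{"x":-0.7,"y":0,"z":0,"rx":0,"ry":0,"rz":0},{"x":-0.5,"y":0,"z":0,"rx":0,"ry":0,"rz":0},{"x":-0.2,"y":0,"z":0,"rx":0,"ry":0,"rz":0},{"x":0,"y":0,"z":0,"rx":0,"ry":0,"rz":0},{"x":0,"y":0,"z":0,"rx":0,"ry":0,"rz":0},{"x":0,"y":0,"z":0,"rx":0,"ry":0,"rz":0},{"x":0,"y":0,"z":0,"rx":0,"ry":0,"rz":0},{"x":0,"y":0,"z":0,"rx":0,"ry":0,"rz":0},{"x":0,"y":0,"z":0,"rx":0,"ry":0,"rz":0},{"x":0,"y":0,"z":0,"rx":0,"ry":0,"rz":0}])

```text
time: 17.07
tcp_pos: [0.5718, -0.2856, 0.2977]
ee_rot: [0.728, 0.686, 0.0, 0.0]
wrist_force: [0.0, 0.3, -0.0]
width: 1.0
grip_force: 0.0
```

```bash
python3 -c "
from h import *
go(.571,-.288,.192)
wcirc('w7',.571,-.288,.04,GLO,GHI,.04)"
```

```text
t 17.07 tcp [ 0.5718 -0.2856  0.2977] yang -3.42 tilt [ 0.0001 -0.    ] shift/4cm total [-0.061 -0.016  2.642] rz None q [ 0.73  0.56 -0.47  1.71  0.3   0.95  0.09] w 1.0 F [ 0.   0.3 -0. ] g 0.0
circ [ 572.1 -286.7] 32.7 rect [array([ 572. , -286.5]), array([31.9, 24.9]), np.float64(86.6)] px [320. 210.]
depth top face: circ [ 571.2 -290.6] 25.9 rect [array([ 571.5, -290.4]), array([25. , 24.3]), np.float64(86.7)] z 0.0395
```

>>> servo_tool(commands=[{"x":-0.11,"y":-0.01,"z":0.2,"rx":0,"ry":0,"rz":0},{"x":0,"y":0,"z":0.4,"rx":0,"ry":0,"rz":0},{"x":0,"y":0,"z":0.5,"rx":0,"ry":0,"rz":0},{"x":0,"y":0,"z":0.5,"rx":0,"ry":0,"rz":0},{"x":0,"y":0,"z":0.5,"rx":0,"ry":0,"rz":0},{"x":0,"y":0,"z":0.3,"rx":0,"ry":0,"rz":0},{"x":0,"y":0,"z":0.2,"rx":0,"ry":0,"rz":0},{"x":0,"y":0,"z":0.03,"rx":0,"ry":0,"rz":0},{"x":0,"y":0,"z":0,"rx":0,"ry":0,"rz":0},{"x":0,"y":0,"z":0,"rx":0,"ry":0,"rz":0}])

```text
time: 17.95
tcp_pos: [0.5714, -0.2909, 0.1933]
ee_rot: [0.728, 0.685, 0.0, 0.001]
wrist_force: [-0.2, 0.1, -0.2]
width: 0.999
grip_force: 0.0
```

>>> servo_tool(commands=[{"x":0,"y":0,"z":0,"rx":0,"ry":0,"rz":0},{"x":0,"y":0,"z":0,"rx":0,"ry":0,"rz":0},{"x":0,"y":0,"z":0,"rx":0,"ry":0,"rz":0},{"x":0,"y":0,"z":0,"rx":0,"ry":0,"rz":0},{"x":0,"y":0,"z":0,"rx":0,"ry":0,"rz":0},{"x":0,"y":0,"z":0,"rx":0,"ry":0,"rz":0},{"x":0,"y":0,"z":0,"rx":0,"ry":0,"rz":0},{"x":0,"y":0,"z":0,"rx":0,"ry":0,"rz":0},{"x":0,"y":0,"z":0,"rx":0,"ry":0,"rz":0},{"x":0,"y":0,"z":0,"rx":0,"ry":0,"rz":0}], fingers=-1)

```text
time: 18.78
tcp_pos: [0.5709, -0.2907, 0.1923]
ee_rot: [0.728, 0.685, -0.0, 0.0]
wrist_force: [0.7, -0.4, -0.3]
width: 0.33
grip_force: 0.0
```

>>> servo_tool(commands=[{"x":0,"y":0,"z":0,"rx":0,"ry":0,"rz":0},{"x":0,"y":0,"z":-0.3,"rx":0,"ry":0,"rz":0},{"x":0,"y":0,"z":-0.6,"rx":0,"ry":0,"rz":0},{"x":0,"y":0,"z":-0.8,"rx":0,"ry":0,"rz":0},{"x":0,"y":0,"z":-0.6,"rx":0,"ry":0,"rz":0},{"x":0.2,"y":0,"z":-0.4,"rx":0,"ry":0,"rz":0},{"x":0.5,"y":0,"z":0,"rx":0,"ry":0,"rz":0},{"x":0.7,"y":0,"z":0,"rx":0,"ry":0,"rz":0},{"x":0.9,"y":0,"z":0,"rx":0,"ry":0,"rz":0},{"x":0.9,"y":-0.1,"z":0,"rx":0,"ry":0,"rz":0}])

```text
time: 19.62
tcp_pos: [0.5745, -0.1614, 0.3006]
ee_rot: [0.729, 0.685, 0.0, 0.0]
wrist_force: [0.7, 1.3, -1.8]
width: 0.277
grip_force: 30.0
```

>>> servo_tool(commands=[{"x":0.9,"y":-0.06,"z":0,"rx":0,"ry":0,"rz":0},{"x":0.9,"y":-0.06,"z":0,"rx":0,"ry":0,"rz":0},{"x":0.9,"y":-0.06,"z":0,"rx":0,"ry":0,"rz":0},{"x":0.9,"y":-0.06,"z":0,"rx":0,"ry":0,"rz":0},{"x":0.9,"y":-0.06,"z":0,"rx":0,"ry":0,"rz":0},{"x":0.9,"y":-0.06,"z":0,"rx":0,"ry":0,"rz":0},{"x":0.9,"y":-0.06,"z":0,"rx":0,"ry":0,"rz":0},{"x":0.9,"y":-0.06,"z":0,"rx":0,"ry":0,"rz":0},{"x":0.9,"y":-0.06,"z":0,"rx":0,"ry":0,"rz":0},{"x":0.9,"y":-0.06,"z":0,"rx":0,"ry":0,"rz":0}])

```text
time: 20.45
tcp_pos: [0.5715, 0.2002, 0.3004]
ee_rot: [0.728, 0.686, -0.0, -0.0]
wrist_force: [0.4, 0.4, -1.3]
width: 0.278
grip_force: 30.0
```

>>> servo_tool(commands=[{"x":0.8,"y":0,"z":0,"rx":0,"ry":0,"rz":0},{"x":0.7,"y":0,"z":0,"rx":0,"ry":0,"rz":0},{"x":0.5,"y":0,"z":0,"rx":0,"ry":0,"rz":0},{"x":0.2,"y":0,"z":0,"rx":0,"ry":0,"rz":0},{"x":0,"y":0,"z":0,"rx":0,"ry":0,"rz":0},{"x":0,"y":0,"z":0,"rx":0,"ry":0,"rz":0},{"x":0,"y":0,"z":0,"rx":0,"ry":0,"rz":0},{"x":0,"y":0,"z":0,"rx":0,"ry":0,"rz":0},{"x":0,"y":0,"z":0,"rx":0,"ry":0,"rz":0},{"x":0,"y":0,"z":0,"rx":0,"ry":0,"rz":0}])

```text
time: 21.28
tcp_pos: [0.5783, 0.2847, 0.3004]
ee_rot: [0.729, 0.685, -0.0, 0.0]
wrist_force: [-0.1, 0.5, -1.5]
width: 0.279
grip_force: 30.0
```

```bash
python3 -c "
from h import *
go(.5785,.305,.197)
wcirc('w8',.5785,.305,.008,(0,0,0),(180,255,105),.036)"
```

```text
t 21.28 tcp [0.5783 0.2847 0.3004] yang -3.58 tilt [ 0.0002 -0.0006] shift/4cm total [ 0.508 -0.026  2.585] rz None q [-0.15  0.58 -0.54  1.69  0.35  0.97 -0.87] w 0.279 F [-0.1  0.5 -1.5] g 30.0
circ [578.2 305.6] 50.7 rect [array([577.9, 305.1]), array([48.5, 49.7]), np.float64(86.5)] px [318. 171.]
depth top face: circ [578.  305.3] 50.7 rect [array([577.8, 305. ]), array([48.8, 50. ]), np.float64(86.5)] z 0.0071
```

The nest is confirmed at (0.578, 0.305). Lower and release.

>>> servo_tool(commands=[{"x":0.3,"y":-0.02,"z":0.2,"rx":0,"ry":0,"rz":0},{"x":0.21,"y":0,"z":0.4,"rx":0,"ry":0,"rz":0},{"x":0,"y":0,"z":0.5,"rx":0,"ry":0,"rz":0},{"x":0,"y":0,"z":0.5,"rx":0,"ry":0,"rz":0},{"x":0,"y":0,"z":0.4,"rx":0,"ry":0,"rz":0},{"x":0,"y":0,"z":0.3,"rx":0,"ry":0,"rz":0},{"x":0,"y":0,"z":0.2,"rx":0,"ry":0,"rz":0},{"x":0,"y":0,"z":0.08,"rx":0,"ry":0,"rz":0},{"x":0,"y":0,"z":0,"rx":0,"ry":0,"rz":0},{"x":0,"y":0,"z":0,"rx":0,"ry":0,"rz":0}])

```text
time: 22.17
tcp_pos: [0.5786, 0.3069, 0.1976]
ee_rot: [0.728, 0.685, 0.001, 0.0]
wrist_force: [-0.6, -0.6, -1.0]
width: 0.277
grip_force: 30.0
```

>>> servo_tool(commands=[{"x":0,"y":0,"z":0,"rx":0,"ry":0,"rz":0},{"x":0,"y":0,"z":0,"rx":0,"ry":0,"rz":0},{"x":0,"y":0,"z":0,"rx":0,"ry":0,"rz":0},{"x":0,"y":0,"z":0,"rx":0,"ry":0,"rz":0},{"x":0,"y":0,"z":0,"rx":0,"ry":0,"rz":0},{"x":0,"y":0,"z":0,"rx":0,"ry":0,"rz":0},{"x":0,"y":0,"z":-0.2,"rx":0,"ry":0,"rz":0},{"x":0,"y":0,"z":-0.5,"rx":0,"ry":0,"rz":0},{"x":0,"y":0,"z":-0.8,"rx":0,"ry":0,"rz":0},{"x":0,"y":0,"z":-0.9,"rx":0,"ry":0,"rz":0}], fingers=1)

```text
time: 23.0
tcp_pos: [0.5779, 0.3059, 0.2931]
ee_rot: [0.728, 0.685, -0.002, -0.001]
wrist_force: [1.0, 0.4, 0.9]
width: 0.943
grip_force: 0.0
```

```bash
python3 -c "
from h import *
go(.643,-.109,.31,21)
wcirc('w9',.5785,.305,.043,GLO,GHI,.036)"
```

```text
t 23.0 tcp [0.5779 0.3059 0.2931] yang -3.47 tilt [-0.0032 -0.0016] shift/4cm total [-10.256   2.252  -0.412] rz -0.1359 q [-0.18  0.6  -0.53  1.67  0.36  0.97 -0.9 ] w 0.943 F [1.  0.4 0.9] g 0.0
circ [579.4 310.4] 33.5 rect [array([579.8, 310.7]), array([32.8, 25.5]), np.float64(86.7)] px [323. 205.]
depth top face: circ [579.1 307. ] 25.7 rect [array([579.2, 307.2]), array([24.7, 24.8]), np.float64(86.7)] z 0.0425
```

The small weight is seated, with its top at 42.5 mm and 2 mm off centre. Now the bracket.

>>> servo_tool(commands=[{"x":-0.4,"y":0.1,"z":-0.2,"rx":0,"ry":0,"rz":0},{"x":-0.8,"y":0.2,"z":-0.2,"rx":0,"ry":0,"rz":0},{"x":-0.9,"y":0.25,"z":0,"rx":0,"ry":0,"rz":0},{"x":-0.9,"y":0.25,"z":0,"rx":0,"ry":0,"rz":0},{"x":-0.9,"y":0.25,"z":0,"rx":0,"ry":0,"rz":0},{"x":-0.9,"y":0.25,"z":0,"rx":0,"ry":0,"rz":0},{"x":-0.9,"y":0.25,"z":0,"rx":0,"ry":0,"rz":0},{"x":-0.9,"y":0.25,"z":0,"rx":0,"ry":0,"rz":0},{"x":-0.9,"y":0.2,"z":0,"rx":0,"ry":0,"rz":0},{"x":-0.9,"y":0.2,"z":0,"rx":0,"ry":0,"rz":0}])

```text
time: 23.88
tcp_pos: [0.6459, -0.0362, 0.3098]
ee_rot: [0.728, 0.685, 0.0, 0.0]
wrist_force: [1.1, -0.3, 0.2]
width: 0.997
grip_force: 0.0
```

>>> servo_tool(commands=[{"x":-0.9,"y":0.05,"z":0,"rx":0,"ry":0,"rz":0},{"x":-0.6,"y":0,"z":0,"rx":0,"ry":0,"rz":0},{"x":-0.3,"y":0,"z":0,"rx":0,"ry":0,"rz":0},{"x":0,"y":0,"z":0,"rx":0,"ry":0,"rz":-0.034},{"x":0,"y":0,"z":0,"rx":0,"ry":0,"rz":-0.034},{"x":0,"y":0,"z":0,"rx":0,"ry":0,"rz":-0.034},{"x":0,"y":0,"z":0,"rx":0,"ry":0,"rz":-0.034},{"x":0,"y":0,"z":0,"rx":0,"ry":0,"rz":0},{"x":0,"y":0,"z":0,"rx":0,"ry":0,"rz":0},{"x":0,"y":0,"z":0,"rx":0,"ry":0,"rz":0}])

```text
time: 24.72
tcp_pos: [0.6435, -0.1056, 0.3094]
ee_rot: [0.567, 0.824, 0.0, 0.0]
wrist_force: [-0.6, -0.1, -0.4]
width: 0.998
grip_force: 0.0
```

```bash
python3 -c "
from h import *
go(.643,-.109,.194,21)
wcirc('w10',.643,-.109,.04,GLO,GHI,.075)"
```

```text
t 24.72 tcp [ 0.6435 -0.1056  0.3094] yang 20.93 tilt [0.0003 0.0003] shift/4cm total [-0.076 -0.042  2.885] rz -0.0004 q [ 0.51  0.6  -0.6   1.66  0.39  1.01  0.15] w 0.998 F [-0.6 -0.1 -0.4] g 0.0
circ [ 641.5 -101.2] 102.5 rect [array([ 641.1, -100.9]), array([43.8, 94.5]), np.float64(21.0)] px [319. 194.]
depth top face: circ [ 641.1 -101. ] 101.3 rect [array([ 641. , -101.1]), array([43.7, 92.8]), np.float64(21.0)] z 0.0395
```

View pics/w10.png

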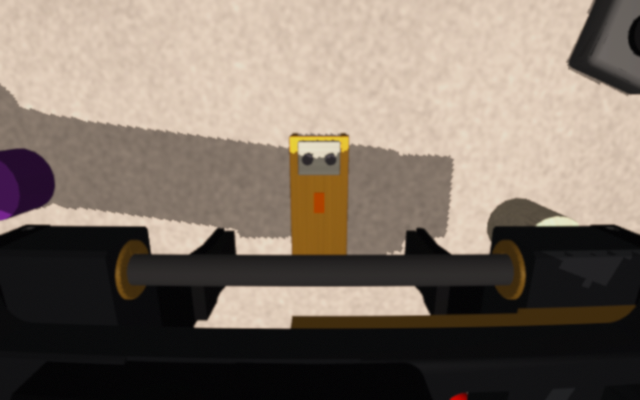

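The bracket is upright in view at (319,194), its clamp at (319,157) and yaw 21°. The bumper hides its near end. Extending the visible 93 mm to 110 mm gives (0.644, -0.109), matching the top view. I'll grasp it 30 mm up, so the tips stay above the nest rim.

>>> servo_tool(commands=[{"x":-0.08,"y":-0.02,"z":0.25,"rx":0,"ry":0,"rz":0},{"x":0,"y":0,"z":0.4,"rx":0,"ry":0,"rz":0},{"x":0,"y":0,"z":0.5,"rx":0,"ry":0,"rz":0},{"x":0,"y":0,"z":0.5,"rx":0,"ry":0,"rz":0},{"x":0,"y":0,"z":0.5,"rx":0,"ry":0,"rz":0},{"x":0,"y":0,"z":0.4,"rx":0,"ry":0,"rz":0},{"x":0,"y":0,"z":0.25,"rx":0,"ry":0,"rz":0},{"x":0,"y":0,"z":0.08,"rx":0,"ry":0,"rz":0},{"x":0,"y":0,"z":0,"rx":0,"ry":0,"rz":0},{"x":0,"y":0,"z":0,"rx":0,"ry":0,"rz":0}])

```text
time: 25.6
tcp_pos: [0.6442, -0.1095, 0.1945]
ee_rot: [0.566, 0.824, 0.0, 0.001]
wrist_force: [0.1, 0.0, 0.1]
width: 1.001
grip_force: 0.0
```

>>> servo_tool(commands=[{"x":0,"y":0,"z":0,"rx":0,"ry":0,"rz":0},{"x":0,"y":0,"z":0,"rx":0,"ry":0,"rz":0},{"x":0,"y":0,"z":0,"rx":0,"ry":0,"rz":0},{"x":0,"y":0,"z":0,"rx":0,"ry":0,"rz":0},{"x":0,"y":0,"z":0,"rx":0,"ry":0,"rz":0},{"x":0,"y":0,"z":0,"rx":0,"ry":0,"rz":0},{"x":0,"y":0,"z":0,"rx":0,"ry":0,"rz":0},{"x":0,"y":0,"z":0,"rx":0,"ry":0,"rz":0},{"x":0,"y":0,"z":0,"rx":0,"ry":0,"rz":0},{"x":0,"y":0,"z":0,"rx":0,"ry":0,"rz":0}], fingers=-1)

```text
time: 26.43
tcp_pos: [0.6439, -0.1096, 0.194]
ee_rot: [0.566, 0.824, 0.0, 0.0]
wrist_force: [-0.7, 0.2, -0.3]
width: 0.504
grip_force: 30.0
```

>>> servo_tool(commands=[{"x":0,"y":0,"z":0,"rx":0,"ry":0,"rz":0},{"x":0,"y":0,"z":-0.2,"rx":0,"ry":0,"rz":0},{"x":0,"y":0,"z":-0.4,"rx":0,"ry":0,"rz":0},{"x":0,"y":0,"z":-0.6,"rx":0,"ry":0,"rz":0},{"x":0,"y":0,"z":-0.6,"rx":0,"ry":0,"rz":0},{"x":0,"y":0,"z":-0.5,"rx":0,"ry":0,"rz":0},{"x":0,"y":0,"z":-0.3,"rx":0,"ry":0,"rz":0},{"x":0,"y":0,"z":0,"rx":0,"ry":0,"rz":0},{"x":0,"y":0,"z":0,"rx":0,"ry":0,"rz":0},{"x":0,"y":0,"z":0,"rx":0,"ry":0,"rz":0}])

```text
time: 27.27
tcp_pos: [0.643, -0.1099, 0.2962]
ee_rot: [0.566, 0.824, -0.001, -0.001]
wrist_force: [-0.5, -0.4, -4.4]
width: 0.506
grip_force: 30.0
```

```bash
python3 -c "
from h import *
go(.464,.118,.30,10.3)"
```

```text
t 27.27 tcp [ 0.643  -0.1099  0.2962] yang 21.0 tilt [-0.0033  0.    ] shift/4cm total [ 6.922 -2.137 -0.08 ] rz 0.0594 q [ 0.52  0.61 -0.6   1.67  0.4   0.99  0.15] w 0.506 F [-0.5 -0.4 -4.4] g 30.0
```

>>> servo_tool(commands=[{"x":0.2,"y":-0.1,"z":-0.1,"rx":0,"ry":0,"rz":0},{"x":0.4,"y":-0.2,"z":0,"rx":0,"ry":0,"rz":0},{"x":0.6,"y":-0.3,"z":0,"rx":0,"ry":0,"rz":0},{"x":0.7,"y":-0.3,"z":0,"rx":0,"ry":0,"rz":0},{"x":0.8,"y":-0.3,"z":0,"rx":0,"ry":0,"rz":0},{"x":0.8,"y":-0.3,"z":0,"rx":0,"ry":0,"rz":0},{"x":0.7,"y":-0.3,"z":0,"rx":0,"ry":0,"rz":0},{"x":0.5,"y":-0.2,"z":0,"rx":0,"ry":0,"rz":0},{"x":0.3,"y":-0.1,"z":0,"rx":0,"ry":0,"rz":0},{"x":0.2,"y":0,"z":0,"rx":0,"ry":0,"rz":0}])

```text
time: 28.1
tcp_pos: [0.4891, 0.0557, 0.3015]
ee_rot: [0.565, 0.825, -0.001, -0.0]
wrist_force: [-0.1, 0.0, -3.7]
width: 0.505
grip_force: 30.0
```

>>> servo_tool(commands=[{"x":0,"y":0,"z":0,"rx":0,"ry":0,"rz":0.02},{"x":0,"y":0,"z":0,"rx":0,"ry":0,"rz":0.02},{"x":0,"y":0,"z":0,"rx":0,"ry":0,"rz":0.02},{"x":0,"y":0,"z":0,"rx":0,"ry":0,"rz":0},{"x":0,"y":0,"z":0,"rx":0,"ry":0,"rz":0},{"x":0,"y":0,"z":0,"rx":0,"ry":0,"rz":0},{"x":0,"y":0,"z":0,"rx":0,"ry":0,"rz":0},{"x":0,"y":0,"z":0,"rx":0,"ry":0,"rz":0},{"x":0,"y":0,"z":0,"rx":0,"ry":0,"rz":0},{"x":0,"y":0,"z":0,"rx":0,"ry":0,"rz":0}])

```text
time: 28.93
tcp_pos: [0.4909, 0.0544, 0.3019]
ee_rot: [0.641, 0.767, -0.0, -0.0]
wrist_force: [0.5, -0.6, -4.5]
width: 0.503
grip_force: 30.0
```

```bash
python3 -c "
from h import *
go(.464,.118,.198,10.3)
wcirc('w11',.464,.118,.008,(0,0,0),(180,255,105),.085)
go(.464,.118,.198,10.3)"
```

```text
t 28.93 tcp [0.4909 0.0544 0.3019] yang 10.2 tilt [-0.0001 -0.    ] shift/4cm total [ 1.685 -0.379  2.597] rz -0.0005 q [ 0.34  0.37 -0.65  2.03  0.3   0.83 -0.31] w 0.503 F [ 0.5 -0.6 -4.5] g 30.0
circ [462.9 117.4] 148.7 rect [array([463. , 117.2]), array([ 68.5, 133.8]), np.float64(10.0)] px [295.  89.]
depth top face: circ [462.6 117.5] 149.1 rect [array([462.5, 117.6]), array([ 67.7, 133.7]), np.float64(10.3)] z 0.0075
t 28.98 tcp [0.4909 0.0544 0.3019] yang 10.2 tilt [0.0001 0.    ] shift/4cm total [ 1.685 -0.38   2.599] rz -0.0006 q [ 0.34  0.37 -0.65  2.03  0.3   0.83 -0.31] w 0.504 F [ 0.6  1.2 -4.7] g 30.0
```

View pics/w11.png

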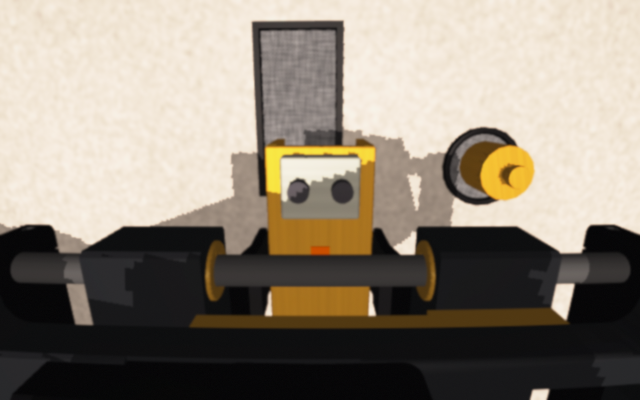

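The whole nest shows at (298,109), measuring 68x134 mm: centre (0.463, 0.1175), yaw 10°, parallel to the held bracket. Move over, lower, release.

>>> servo_tool(commands=[{"x":0.2,"y":-0.05,"z":0,"rx":0,"ry":0,"rz":0},{"x":0.4,"y":-0.1,"z":0,"rx":0,"ry":0,"rz":0},{"x":0.5,"y":-0.1,"z":0,"rx":0,"ry":0,"rz":0},{"x":0.38,"y":-0.1,"z":0,"rx":0,"ry":0,"rz":0},{"x":0.2,"y":-0.06,"z":0.1,"rx":0,"ry":0,"rz":0},{"x":0,"y":0,"z":0.3,"rx":0,"ry":0,"rz":0},{"x":0,"y":0,"z":0.4,"rx":0,"ry":0,"rz":0},{"x":0,"y":0,"z":0.4,"rx":0,"ry":0,"rz":0},{"x":0,"y":0,"z":0.3,"rx":0,"ry":0,"rz":0},{"x":0,"y":0,"z":0.2,"rx":0,"ry":0,"rz":0}])

```text
time: 29.82
tcp_pos: [0.4626, 0.1167, 0.2318]
ee_rot: [0.642, 0.767, -0.001, -0.001]
wrist_force: [-0.4, 0.0, -4.2]
width: 0.502
grip_force: 30.0
```

```bash
python3 -c "
from h import *
go(.463,.1175,.1975,10.1)"
```

```text
t 29.82 tcp [0.4626 0.1167 0.2318] yang 10.14 tilt [-0.0026 -0.0011] shift/4cm total [0.018 0.016 0.859] rz 0.0002 q [ 0.15  0.46 -0.6   2.12  0.42  0.68 -0.55] w 0.502 F [-0.4  0.  -4.2] g 30.0
```

>>> servo_tool(commands=[{"x":0,"y":0,"z":0.2,"rx":0,"ry":0,"rz":0},{"x":0,"y":0,"z":0.2,"rx":0,"ry":0,"rz":0},{"x":0,"y":0,"z":0.2,"rx":0,"ry":0,"rz":0},{"x":0,"y":0,"z":0.15,"rx":0,"ry":0,"rz":0},{"x":0,"y":0,"z":0.1,"rx":0,"ry":0,"rz":0},{"x":0,"y":0,"z":0.03,"rx":0,"ry":0,"rz":0},{"x":0,"y":0,"z":0,"rx":0,"ry":0,"rz":0},{"x":0,"y":0,"z":0,"rx":0,"ry":0,"rz":0},{"x":0,"y":0,"z":0,"rx":0,"ry":0,"rz":0},{"x":0,"y":0,"z":0,"rx":0,"ry":0,"rz":0}])

```text
time: 30.65
tcp_pos: [0.463, 0.1177, 0.1991]
ee_rot: [0.641, 0.767, 0.0, 0.0]
wrist_force: [-0.6, -0.5, -4.1]
width: 0.505
grip_force: 30.0
```

```bash
python3 -c "
from h import *
go(.463,.1175,.1975,10.1)"
```

```text
t 30.65 tcp [0.463  0.1177 0.1991] yang 10.2 tilt [0.0009 0.0001] shift/4cm total [-0.006 -0.001  0.04 ] rz 0.0005 q [ 0.11  0.52 -0.56  2.14  0.48  0.6  -0.61] w 0.505 F [-0.6 -0.5 -4.1] g 30.0
```

Lower 1.2 mm more, then release, rise and move off for a check.

>>> servo_tool(commands=[{"x":0,"y":0,"z":0.03,"rx":0,"ry":0,"rz":0},{"x":0,"y":0,"z":0,"rx":0,"ry":0,"rz":0},{"x":0,"y":0,"z":0,"rx":0,"ry":0,"rz":0},{"x":0,"y":0,"z":0,"rx":0,"ry":0,"rz":0},{"x":0,"y":0,"z":0,"rx":0,"ry":0,"rz":0},{"x":0,"y":0,"z":0,"rx":0,"ry":0,"rz":0},{"x":0,"y":0,"z":0,"rx":0,"ry":0,"rz":0},{"x":0,"y":0,"z":0,"rx":0,"ry":0,"rz":0},{"x":0,"y":0,"z":0,"rx":0,"ry":0,"rz":0},{"x":0,"y":0,"z":0,"rx":0,"ry":0,"rz":0}])

```text
time: 31.48
tcp_pos: [0.4628, 0.1177, 0.1975]
ee_rot: [0.641, 0.767, -0.0, 0.0]
wrist_force: [1.3, 0.4, -3.5]
width: 0.503
grip_force: 30.0
```

>>> servo_tool(commands=[{"x":0,"y":0,"z":0,"rx":0,"ry":0,"rz":0},{"x":0,"y":0,"z":0,"rx":0,"ry":0,"rz":0},{"x":0,"y":0,"z":0,"rx":0,"ry":0,"rz":0},{"x":0,"y":0,"z":0,"rx":0,"ry":0,"rz":0},{"x":0,"y":0,"z":0,"rx":0,"ry":0,"rz":0},{"x":0,"y":0,"z":0,"rx":0,"ry":0,"rz":0},{"x":0,"y":0,"z":-0.2,"rx":0,"ry":0,"rz":0},{"x":0,"y":0,"z":-0.5,"rx":0,"ry":0,"rz":0},{"x":0,"y":0,"z":-0.8,"rx":0,"ry":0,"rz":0},{"x":0,"y":0,"z":-0.9,"rx":0,"ry":0,"rz":0}], fingers=1)

```text
time: 32.32
tcp_pos: [0.4621, 0.1176, 0.294]
ee_rot: [0.641, 0.767, -0.001, -0.001]
wrist_force: [0.6, -0.4, 0.4]
width: 0.994
grip_force: 0.0
```

>>> servo_tool(commands=[{"x":-0.4,"y":0,"z":-0.5,"rx":0,"ry":0,"rz":0},{"x":-0.8,"y":0,"z":-0.2,"rx":0,"ry":0,"rz":0},{"x":-0.9,"y":0,"z":0,"rx":0,"ry":0,"rz":0},{"x":-0.9,"y":0,"z":0,"rx":0,"ry":0,"rz":0},{"x":-0.7,"y":0,"z":0,"rx":0,"ry":0,"rz":0},{"x":-0.3,"y":0,"z":0,"rx":0,"ry":0,"rz":0},{"x":0,"y":0,"z":0,"rx":0,"ry":0,"rz":0},{"x":0,"y":0,"z":0,"rx":0,"ry":0,"rz":0},{"x":0,"y":0,"z":0,"rx":0,"ry":0,"rz":0},{"x":0,"y":0,"z":0,"rx":0,"ry":0,"rz":0}])

```text
time: 33.15
tcp_pos: [0.4909, -0.0377, 0.3217]
ee_rot: [0.64, 0.768, 0.0, -0.0]
wrist_force: [0.8, 0.7, 0.4]
width: 0.992
grip_force: 0.0
```

```bash
python3 - <<'E'
from h import *
go(.463,.1175,.1975)
wcirc('w12',.463,.1175,.043,GLO,GHI,.085)
p,*_=cam('scene');save('scene2',p)
p,d,K,D,M=cam('wrist');a=cv2.resize(p,(480,300))
s=cv2.imread('pics/scene2.png')[120:390,240:560,::-1]
save('fin',np.hstack([a,cv2.resize(s,(320,300))]))
E
```

```text
t 33.15 tcp [ 0.4909 -0.0377  0.3217] yang 10.4 tilt [0.0002 0.0007] shift/4cm total [3.94  0.013 3.109] rz None q [ 0.52  0.34 -0.64  2.02  0.26  0.86 -0.08] w 0.992 F [0.8 0.7 0.4] g 0.0
circ [469.4  83.6] 61.3 rect [array([469.4,  82.3]), array([44.5, 45.4]), np.float64(10.4)] px [320.  32.]
depth top face: circ [468.5  84.2] 60.2 rect [array([469. ,  84.2]), array([43.9, 42.7]), np.float64(10.4)] z 0.0426
```

View pics/fin.png

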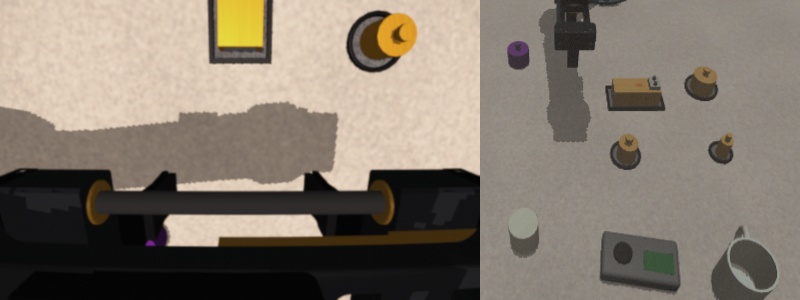

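All four parts stand upright inside their nests. The bracket at (240,25) is flat, its top at 42.6 mm, and the other bench things are where they were.

```bash
python3 -c "
from cell import *
print(hand_in())"
```

```text
the job is handed in; nothing more can be done
None
```

The three brass weights and the gold bracket are upright and flat in their own nests, nothing else was moved, and the job was handed in at about 33 s of the 128 s allowed.

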